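# Build a mini burger and hold the warmer's self-closing tray open

### The arm

A 6-joint arm with a two-finger parallel gripper is mounted at the origin on the work surface. World frame = base frame: x ahead of the robot, y to its left, z up, the work surface at z = 0. Lengths are in m, angles in degrees, forces in N, time in s.
With the tool pointing down it reaches from about 0.3 to 0.75 m from the base axis. Payload 8.5 kg.
Tool frame: the origin (TCP) lies at the very end of the fingers, on their centre line; the grasp point (between the pads) lies 19 mm behind it (env.hold_point_z is the distance from the TCP to the grasp point, in m); z points along the fingers, y is the line along which they close (so a half turn about z gives the same grasp; the last joint's range is limited). The gripper opens to 85 mm and grips with 20 to 120 N. Pads are 22 mm wide; open, the fingers measure 114 mm over their backs; the gripper's body (76 mm by 85 mm) begins 54 mm behind the grasp point. The pads swing forward as they close: fully open they stand 13 mm farther back than shut.
Start: joints at [51.606, 21.807, 74.336, -0, 83.858, -12.336], TCP at [0.242, 0.494, 0.231] pointing down, gripper open.
Joint ranges: [-178.18, 178.18], [-50.72, 133.34], [12.68, 142.11], [-81.47, 261.47], [9.98, 163.14], [-165.26, 165.26]. Speed limits (degrees/s): [136.94, 136.94, 180, 180, 180, 180].

### API

Orientations are given as a 3x3 rotation matrix whose columns are the frame's x, y, z axes.
In Python, from rig import env, optics gives the robot as it stands.
- The arm moves only by the shell command python3 -m jog 'ROWS' [OPENING] [FORCE]. ROWS is JSON, a list of rows, each an object with "linear": the shift along the tool's x, y, z in units of 40 mm (1.0 is 40 mm), a list of three; "roll": the turn about the tool's z in units of 5 degrees (1.0 is 5 degrees). A call has 1 to 12 rows; each row shifts and turns the commanded pose from where the row before left it, along the tool's axes as they then stand; what a row does not reach is not made up. A row lasts 1/12 s, in which the tool goes at most 41.7 mm and 7.16 degrees, less where a joint would pass 70% of its speed; a pose out of reach is approached as far as the arm can. A call is refused whole if a number of a shift passes 1 or a number of a turn 1, either way. A call with a gripper value outside its range is refused whole. OPENING is the opening, from -1 (shut) to 1 (fully open), set as the call begins (- or left out, the last holds). The fingers move at their own pace and stop on an object; FORCE is the grip in N (left out, the last holds). Time passes only in rows, so rows that do not move let the fingers close. It gives the time, the measured TCP pose, the force, the opening and the grip force at its end, in the units of the state.
- env.observe(): the state, without advancing time (a new reading comes with each control period).
- optics.get_image(name): name is "scene" or "top"; returns the picture (480x640x3 uint8, red, green, blue); there is no depth.
- optics.calibration(name): a dict with "fov_y" (degrees; the focal length in pixels is half the picture's height over the tangent of half this angle, whatever the lens; pixels are square), "cx", "cy" (the principal point, pixels), "T" (4x4, takes a point from camera to world coordinates). Camera axes: x right, y down, z forward; pixel columns grow to the right and rows downward; lengths in m; the calibration is good to about 2 mm. A picture is of the moment at which its call begins. calibration takes no time and is no camera call.
- env.close_job(): hands the job in; it is judged then, once.
The state is a dict: "time_s": time; "q": joint angles; "qvel": joint speeds; "joint_efforts": joint torques, N m; "position": TCP position; "tool_rot": TCP orientation; "ft_force": force on the tool from outside, world axes, zero at the start; "wrist_torque": the same for the moment, N m; "grip_width": finger opening in m; "gripper_force": force on a finger pad.
Only numpy, scipy, OpenCV 4.12 (cv2) and the standard library are available. Lean on these libraries where they do the work, as an engineer would, in place of code of your own. Each camera call takes 0.05 s, during which the arm holds its last target. There are 200 camera calls.

### The job

Finish the mini burger on the plate: lay the patty centred on the bottom bun and the domed top bun centred on the patty, and let go of them. Then pull the snack warmer's self-closing tray out until its front panel is level with the pointer on the side rail, and keep holding it there so that I can slide the burger in: the job finishes while you are still holding the tray out against its spring. Do not shift the pointer, and leave the bottle, the mug and the jar alone.

Things in the scene. Friction and masses are not known exactly. Their poses are not given: they have to be found in the camera images.
- warmer: White box-shaped snack warmer, fixed to the worktop, 200 mm deep (its x) x 240 wide (its y) x 108 high. Origin at the centre of the box's underside. The tray comes out of its front along its own -x. A grey apron 12 mm high reaches 135 mm out in front of the box, with a steel rail (top 22 mm above the worktop) along its +y side.
- tray: Steel tray that slides straight out of the warmer along the warmer's -x, 0 (shut) to 130 mm. Origin at the middle of the lower edge of the outer face of its front panel; axes as the warmer's. The panel is 180 wide (y), 60 high, 6 thick; lower edge 22 mm above the worktop. A spring pulls the tray shut at once if let go: 4 N when shut, growing by 0.5 N per 10 mm; the tray starts shut.
- grip (a point): Middle of the tray's handle: a level black round bar 12 mm thick, 100 mm long along the warmer's y, 80 mm out in front of the panel (gap about 74 mm behind it), 100 mm above the worktop, carried by a 10 mm arm at each end. It can be pinched or hooked from above. Moves with the tray; axes as the warmer's.
- mark (a point): Mark on the small black pointer, an upright fin 3 mm thick (warmer's x), 26 wide, top 64 mm above the worktop, on the rail beside the tray's path, 60 to 110 mm in front of the warmer box. The tray is at the mark when its panel's outer face is level with the fin (tray origin at x = 0 in this frame; axes as the warmer's). It sits stiffly but a knock can push it along.
- plate: White round plate, 150 mm across, 16 high, loose on the worktop; origin at the centre of its underside.
- bottom_bun: Flat bread disc, 64 mm across, 16 thick, already lying near the middle of the plate, its underside 5 mm above the plate's; origin at the centre of its underside.
- board: Wooden chopping board, fixed, 160 (its x) x 260 (its y) x 14 mm high; origin at the centre of its underside. The patty and the top bun lie on it, one in each half along its y, which is which varies, about 130 mm apart between centres.
- patty: Flat brown disc, 60 mm across, 18 thick, firm; origin at the centre of its underside. Mass about 60 g.
- top_bun: Domed bread disc, 64 mm across, 29 high in the middle; its side is upright for the lower 13 mm. Origin at the centre of its flat underside. Mass about 35 g.
- bottle: Amber bottle, 56 mm across, 160 high, beyond the plate; not to be disturbed. Origin at the centre of its underside.
- mug: White mug, 76 mm across plus handle, 85 high, beyond the plate; not to be disturbed. Origin at the centre of its underside.
- jar: Glass jar with a steel cap, 64 mm across, 90 high, beyond the board; not to be disturbed. Origin at the centre of its underside.
Things that resemble listed ones, but are neither listed nor needed, are in the scene too. Of the things like the plate, leave any that is green or orange; of the rest the larger one is meant.

How it is judged (in metres and radians):
On the way, in this order (a step that is already met when the one before it is completed fails the run):
1. the patty lies centred on the bottom bun, let go (horizontal distance between bottom_bun and plate below 0.025 m and height (world z) of bottom_bun below 0.02 m and angle between plate's own z axis and vertical below 0.1 rad and horizontal distance between patty and bottom_bun below 0.012 m and z of patty in the frame of bottom_bun between 0.011 and 0.021 m and angle between patty's own z axis and vertical below 0.15 rad and contact force between the fingers and patty below 0.1 N), for 0.2 s.
2. the top bun lies centred on the patty, let go (all of step 1 and horizontal distance between top_bun and patty below 0.012 m and z of top_bun in the frame of patty between 0.013 and 0.023 m and angle between top_bun's own z axis and vertical below 0.15 rad and contact force between the fingers and top_bun below 0.1 N), for 0.2 s.
3. the tray is held out at the pointer by the fingers (x of tray in the frame of mark between -0.008 and 0.008 m and linear speed of tray below 0.01 m/s and contact force between the fingers and tray above 2 N), for 0.4 s.
At the end, for the whole second after the job is handed in: Bottom bun within 25 mm of the plate's centre; patty within 12 mm of the bottom bun's centre and top bun within 12 mm of the patty's, flat, at rest, untouched. Tray front within 8 mm of the pointer, still, held by the fingers alone with more than 2 N (all of step 2 and all of step 3 and linear speed of each of patty, top_bun, plate below 0.02 m/s and contact force between tray and plate below 0.2 N and contact force between tray and bottom_bun below 0.2 N and contact force between tray and patty below 0.2 N and contact force between tray and top_bun below 0.2 N and contact force between tray and bottle below 0.2 N and contact force between tray and mug below 0.2 N and contact force between tray and jar below 0.2 N); the arm keeps its last pose, push and grip.
It fails at once if the bottle is disturbed (distance of bottle from where it was at the start of the episode above 0.03 m or angle between bottle's own z axis and vertical above 0.4 rad).
It fails at once if the mug is disturbed (distance of mug from where it was at the start of the episode above 0.03 m or angle between mug's own z axis and vertical above 0.4 rad).
It fails at once if the jar is disturbed (distance of jar from where it was at the start of the episode above 0.03 m or angle between jar's own z axis and vertical above 0.4 rad).
It fails at once if the pointer is shifted (distance of mark from where it was at the start of the episode above 0.005 m).
It also fails if it takes over 67 s, if anything falls off the work surface, if the arm or the gripper's body presses on something with over 40 N, if the wrist force passes 120 N, or if a joint passes its speed limit or range.

## Working session

There is one attempt and no reset: what is moved stays moved. The work goes in short steps, Python scripts to look and compute and a shell command to move; the robot and the scene stay as the last step left them, time stands still between calls to the robot, and variables do not carry over. Pictures are saved under pics/ and viewed, at most 10 in all, crops included, and the job is handed in when it is done.

```bash
mkdir -p pics; ls; python3 - <<'E'
from rig import env, optics
import cv2
for n in("scene","top"):
    cv2.imwrite(f"pics/{n}0.png",optics.get_image(n)[:,:,::-1]); print(optics.calibration(n))
s=env.observe(); print(s)
E
```

```text
pics
{'fov_y': 48.673852817946184, 'cx': 320.87564190919295, 'cy': 240.45084269035084, 'T': array([[-0.83955748,  0.34036393, -0.42343315,  1.01322385],
       [ 0.54283793,  0.49446085, -0.67884862,  0.68744412],
       [-0.02168447, -0.79978801, -0.59989075,  0.75020778],
       [ 0.        ,  0.        ,  0.        ,  1.        ]])}
{'fov_y': 53.20367316687724, 'cx': 321.26532262773554, 'cy': 237.77899491143302, 'T': array([[ 0.01160758, -0.99849663,  0.05356997,  0.50400733],
       [-0.99984705, -0.01229081, -0.01244225, -0.02243248],
       [ 0.01308197, -0.05341735, -0.99848658,  1.32883452],
       [ 0.        ,  0.        ,  0.        ,  1.        ]])}
{'time_s': 0.1, 'q': array([ 5.16055162e+01,  2.18367250e+01,  7.43785370e+01, -1.27789733e-03,
        8.38600994e+01, -1.23368372e+01]), 'qvel': array([-0.0757719 , -0.07083243, -0.05022424,  0.05260481, -0.07048645,
       -0.04832047]), 'joint_efforts': array([ 4.39463576e-03, -4.49220049e+01, -2.31659192e+01, -5.28585133e-05,
        3.58641402e-03, -3.45842736e-06]), 'position': array([0.24144758, 0.49387101, 0.23078836]), 'tool_rot': array([[-8.98353486e-01,  4.39272551e-01, -7.99519450e-04],
       [ 4.39273202e-01,  8.98352917e-01, -1.04464733e-03],
       [ 2.59365732e-04, -1.28967004e-03, -9.99999135e-01]]), 'ft_force': array([-0.22950768, -0.383132  ,  0.19954418]), 'wrist_torque': array([-0.00992649,  0.05757463,  0.00284888]), 'gripper_force': 0.0, 'grip_width': 0.08518521155886005}
```

View pics/top0.png

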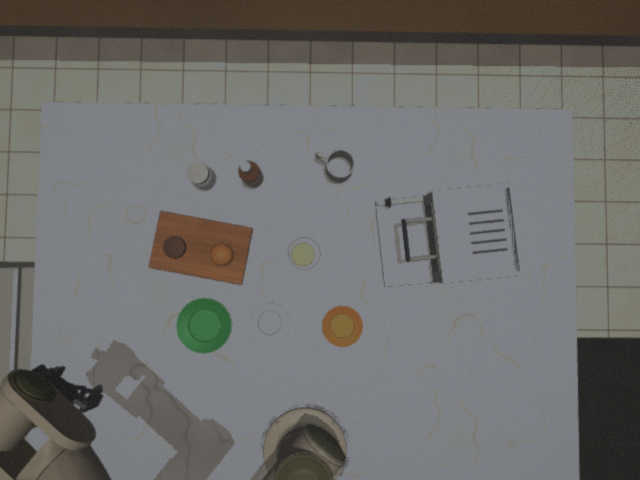

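View pics/scene0.png

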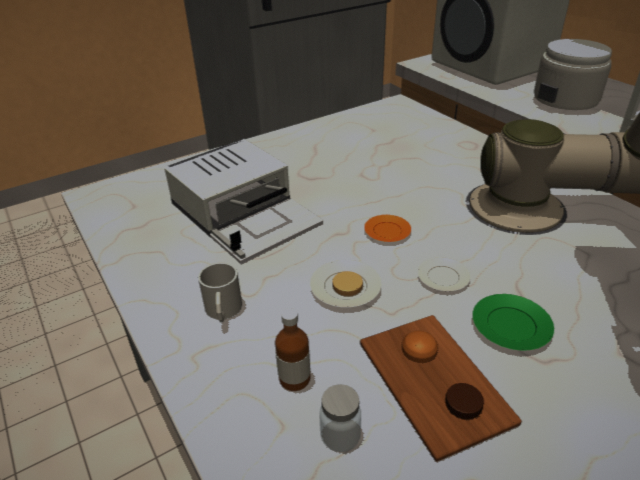

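The top view shows the patty near (175,247), top bun (222,254), bottom bun (302,254), tray handle (406,240) and pointer (388,202). I'll enlarge these areas.

```bash
python3 - <<'E'
import cv2,numpy as np
a=cv2.imread("pics/top0.png"); s=cv2.imread("pics/scene0.png")
f=lambda im,x,y,w,h,k:cv2.resize(im[y:y+h,x:x+w],None,fx=k,fy=k,interpolation=cv2.INTER_CUBIC)
A=f(a,145,200,200,90,4); B=f(a,365,175,160,115,5)
A=cv2.convertScaleAbs(A,alpha=1.5);B=cv2.convertScaleAbs(B,alpha=1.5)
cv2.imwrite("pics/c1.png",A);cv2.imwrite("pics/c2.png",B)
cv2.imwrite("pics/c3.png",f(s,160,140,170,120,4.7))
E
```

```text
(no output)
```

View pics/c1.png

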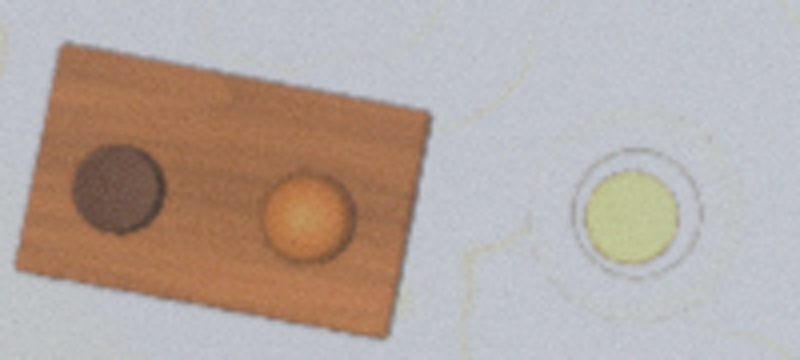

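View pics/c2.png

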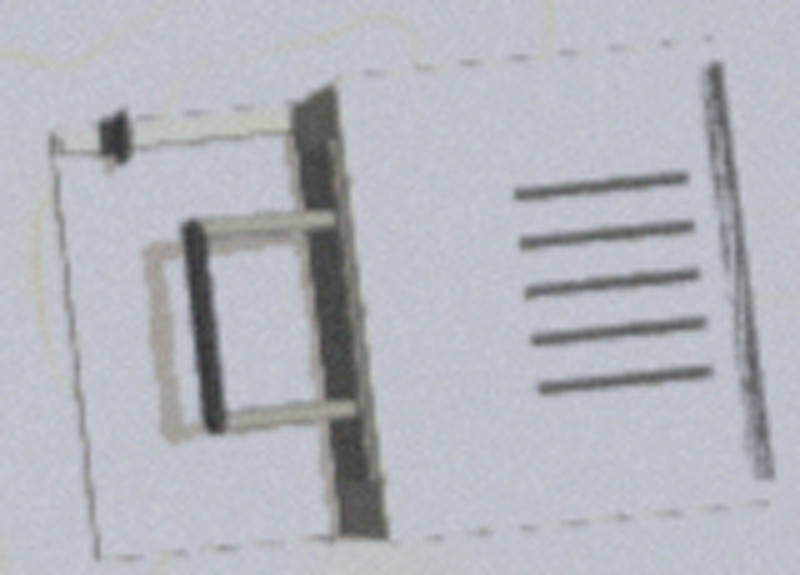

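View pics/c3.png

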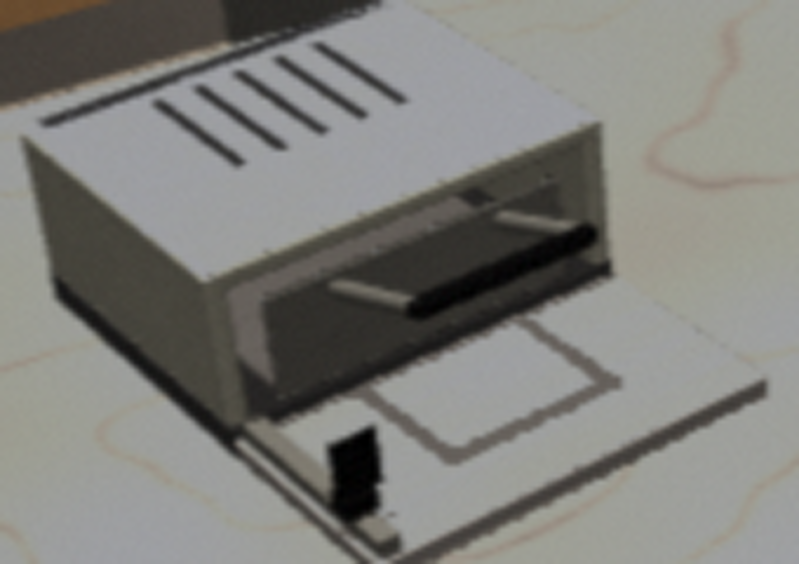

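c1: the patty's top is centred at crop (119,188), the top bun at (308,217), the bottom bun at (631,217) and the plate at (638,213). c2: the bar runs from (193,225) to (216,428), with the fin's top at about (124,137). c3: the fin's top edge runs from (328,438) to (375,428), and the bar ends are at (415,305) and (590,237).

```bash
cat > h.py <<'E'
import numpy as np
from rig import env, optics
def pt(n,u,v,z):
    c=optics.calibration(n); f=240/np.tan(np.radians(c['fov_y']/2)); T=c['T']
    d=T[:3,:3]@np.array([(u-c['cx'])/f,(v-c['cy'])/f,1]); o=T[:3,3]
    return (o+d*(z-o[2])/d[2])[:2]
def cr(u,v,x,y,k): return x+(u+.5)/k-.5, y+(v+.5)/k-.5
def proj(n,P):
    c=optics.calibration(n); f=240/np.tan(np.radians(c['fov_y']/2)); q=np.linalg.inv(c['T'])@np.append(P,1)
    return c['cx']+f*q[0]/q[2], c['cy']+f*q[1]/q[2]
E
python3 - <<'E'
from h import *
np.set_printoptions(precision=4,suppress=True)
A=lambda u,v,z:pt('top',*cr(u,v,145,200,4),z)
B=lambda u,v,z:pt('top',*cr(u,v,365,175,5),z)
C=lambda u,v,z:pt('scene',*cr(u,v,160,140,4.7),z)
b=[A(63,43,.014),A(431,112,.014),A(388,338,.014),A(17,268,.014)]
print('board',b,np.linalg.norm(b[1]-b[0]),np.linalg.norm(b[2]-b[1]),np.mean(b,0))
print('patty',A(119,188,.030),pt('scene',464,398,.032))
print('topbun',A(308,217,.025),pt('scene',420,345,.03))
print('bbun',A(631,217,.021),pt('scene',348,281,.021));print('plate',A(638,213,.016),pt('scene',345.5,287,.016))
print('bar',B(193,225,.104),B(216,428,.104),C(415,303,.104),C(588,236,.104))
print('fin top',B(124,112,.064),B(124,162,.064),C(328,438,.064),C(375,428,.064))
print('box top back/edges',B(338,80,.108),B(388,540,.108),C(207,280,.108),C(600,124,.108))
print('apron',B(55,140,.012),B(98,557,.012))
E
```

```text
board [array([0.6444, 0.4036]), array([0.6001, 0.1507]), array([0.4453, 0.177 ]), array([0.49  , 0.4302])] 0.2567471269765425 0.15707195039487862 [0.545  0.2904]
patty [0.5449 0.3578] [0.5458 0.359 ]
topbun [0.5269 0.2311] [0.5279 0.2335]
bbun [0.5296 0.0123] [0.5283 0.012 ]
plate [0.5325 0.0077] [0.54   0.0197]
bar [ 0.6191 -0.2478] [ 0.515  -0.2598] [ 0.6183 -0.2512] [ 0.5198 -0.257 ]
fin top [ 0.6827 -0.2182] [ 0.656  -0.2183] [ 0.6803 -0.2276] [ 0.6585 -0.2223]
box top back/edges [ 0.6946 -0.3216] [ 0.459 -0.347] [ 0.6946 -0.3215] [ 0.4612 -0.3461]
apron [ 0.674  -0.1881] [ 0.4444 -0.2129]
```

```bash
python3 -m jog '[{"linear":[0,0,0],"roll":-1},{"linear":[0,0,0],"roll":-1},{"linear":[0,0,0],"roll":-1},{"linear":[0,0,0],"roll":-1},{"linear":[0,0,0],"roll":-1},{"linear":[0,0,0],"roll":-0.21},{"linear":[0,0,0],"roll":0}]' 1 25
python3 -m jog '[{"linear":[-0.9,-0.4,0.2],"roll":0},{"linear":[-0.9,-0.4,0.2],"roll":0},{"linear":[-0.9,-0.4,0.2],"roll":0},{"linear":[-0.9,-0.4,0.2],"roll":0},{"linear":[-0.9,-0.4,0.3],"roll":0},{"linear":[-0.9,-0.4,0.3],"roll":0},{"linear":[-0.9,-0.4,0.3],"roll":0},{"linear":[-0.9,-0.4,0.3],"roll":0},{"linear":[-0.4,-0.2,0.3],"roll":0},{"linear":[0,0,0],"roll":0},{"linear":[0,0,0],"roll":0},{"linear":[0,0,0],"roll":0}]'
python3 -c "
from h import *
s=env.observe();print(s['position'],s['tool_rot'],s['q'])"
```

```text
time_s: 0.68
position: [0.2415, 0.494, 0.231]
tool_rot: [[-1.0, 0.001, -0.0], [0.001, 1.0, -0.001], [0.0, -0.001, -1.0]]
ft_force: [-0.9, 0.4, 1.1]
grip_width: 0.0857
gripper_force: 0.0
time_s: 1.68
position: [0.5449, 0.3586, 0.1397]
tool_rot: [[-1.0, 0.001, -0.0], [0.001, 1.0, 0.0], [0.0, 0.0, -1.0]]
ft_force: [0.3, -0.1, -0.9]
grip_width: 0.0852
gripper_force: 0.0
[0.54491524 0.35860676 0.13973057] [[-9.99999667e-01  8.16558798e-04 -1.10897912e-05]
 [ 8.16555170e-04  9.99999614e-01  3.23246990e-04]
 [ 1.13537371e-05  3.23237827e-04 -9.99999948e-01]] [ 2.29648342e+01  3.60842093e+01  6.47191482e+01  1.76132888e-02
  7.91900018e+01 -6.69916830e+01]
```

```bash
python3 -m jog '[{"linear":[0,0,0.6],"roll":0},{"linear":[0,0,0.6],"roll":0},{"linear":[0,0,0.6],"roll":0},{"linear":[0,0,0.6],"roll":0},{"linear":[0,0,0.3],"roll":0},{"linear":[0,0,0.2],"roll":0},{"linear":[0,0,0.2],"roll":0},{"linear":[0,0,0],"roll":0},{"linear":[0,0,0],"roll":0}]'
python3 -m jog '[{"linear":[0,0,0],"roll":0},{"linear":[0,0,0],"roll":0},{"linear":[0,0,0],"roll":0},{"linear":[0,0,0],"roll":0},{"linear":[0,0,0],"roll":0},{"linear":[0,0,0],"roll":0},{"linear":[0,0,0],"roll":0},{"linear":[0,0,0],"roll":0},{"linear":[0,0,0],"roll":0},{"linear":[0,0,0],"roll":0}]' -1 25
```

```text
time_s: 2.43
position: [0.5458, 0.3584, 0.0162]
tool_rot: [[-1.0, -0.0, 0.001], [-0.0, 1.0, 0.0], [-0.001, 0.0, -1.0]]
ft_force: [1.1, -0.0, -0.1]
grip_width: 0.0852
gripper_force: 0.0
time_s: 3.27
position: [0.546, 0.3583, 0.0165]
tool_rot: [[-1.0, 0.0, 0.002], [0.0, 1.0, 0.001], [-0.002, 0.001, -1.0]]
ft_force: [-1.8, -0.2, 6.6]
grip_width: 0.0585
gripper_force: 26.7
```

```bash
python3 -m jog '[{"linear":[0,0,-0.2],"roll":0},{"linear":[0,0,-0.6],"roll":0},{"linear":[0,0,-0.6],"roll":0},{"linear":[0,0,-0.6],"roll":0},{"linear":[0,0,0],"roll":0}]'
python3 -m jog '[{"linear":[0,-0.4,0],"roll":0},{"linear":[0.05,-0.9,0],"roll":0},{"linear":[0.05,-0.9,0],"roll":0},{"linear":[0.05,-0.9,0],"roll":0},{"linear":[0.05,-0.9,0],"roll":0},{"linear":[0.05,-0.9,0],"roll":0},{"linear":[0.05,-0.9,0],"roll":0},{"linear":[0.05,-0.9,0],"roll":0},{"linear":[0.05,-0.9,0],"roll":0},{"linear":[0.02,-0.7,0],"roll":0},{"linear":[0,-0.35,0],"roll":0},{"linear":[0,0,0],"roll":0}]'
python3 -m jog '[{"linear":[0,0,0],"roll":0},{"linear":[0,0,0],"roll":0}]'
```

```text
time_s: 3.68
position: [0.5475, 0.3589, 0.1009]
tool_rot: [[-1.0, 0.0, 0.008], [0.0, 1.0, 0.003], [-0.008, 0.003, -1.0]]
ft_force: [0.4, 0.1, -0.5]
grip_width: 0.058
gripper_force: 27.4
time_s: 4.68
position: [0.5288, 0.0093, 0.0954]
tool_rot: [[-1.0, 0.004, 0.0], [0.004, 1.0, -0.0], [-0.0, -0.0, -1.0]]
ft_force: [0.3, -0.4, -1.1]
grip_width: 0.058
gripper_force: 27.4
time_s: 4.85
position: [0.5286, 0.0128, 0.0953]
tool_rot: [[-1.0, -0.0, -0.0], [-0.0, 1.0, 0.0], [0.0, 0.0, -1.0]]
ft_force: [-0.3, -0.1, -1.4]
grip_width: 0.0584
gripper_force: 27.4
```

```bash
python3 -m jog '[{"linear":[0,0,0.5],"roll":0},{"linear":[0,0,0.5],"roll":0},{"linear":[0,0,0.4],"roll":0},{"linear":[0,0,0.2],"roll":0},{"linear":[0,0,0.1],"roll":0},{"linear":[0,0,0.07],"roll":0},{"linear":[0,0,0],"roll":0},{"linear":[0,0,0],"roll":0},{"linear":[0,0,0],"roll":0}]'
python3 -m jog '[{"linear":[0,0,0],"roll":0},{"linear":[0,0,0],"roll":0},{"linear":[0,0,0],"roll":0},{"linear":[0,0,0],"roll":0},{"linear":[0,0,0],"roll":0},{"linear":[0,0,0],"roll":0},{"linear":[0,0,0],"roll":0}]' 1
python3 -m jog '[{"linear":[0,0,-0.2],"roll":0},{"linear":[0,0,-0.5],"roll":0},{"linear":[0,0,-0.6],"roll":0},{"linear":[0,0,-0.6],"roll":0},{"linear":[0,0.9,0],"roll":0},{"linear":[0,0.9,0],"roll":0},{"linear":[0,0.9,0],"roll":0},{"linear":[0,0.9,0],"roll":0},{"linear":[0,0.9,0],"roll":0},{"linear":[0,0.9,0],"roll":0},{"linear":[0,0,0],"roll":0},{"linear":[0,0,0],"roll":0}]'
python3 - <<'E'
from h import *
import cv2
a=optics.get_image('top')[150:330,150:350,::-1];s=optics.get_image('scene')[220:420,280:520,::-1]
cv2.imwrite('pics/p2.png',cv2.convertScaleAbs(np.hstack([cv2.resize(a,(400,360),interpolation=2),cv2.resize(s,(400,360),interpolation=2)]),alpha=1.4))
print(env.observe()['position'])
E
```

```text
time_s: 5.6
position: [0.5291, 0.0121, 0.0252]
tool_rot: [[-1.0, 0.0, 0.001], [0.0, 1.0, -0.0], [-0.001, -0.0, -1.0]]
ft_force: [0.9, 0.5, -0.8]
grip_width: 0.0582
gripper_force: 27.4
time_s: 6.18
position: [0.5287, 0.012, 0.0245]
tool_rot: [[-1.0, 0.0, 0.0], [0.0, 1.0, -0.0], [-0.0, -0.0, -1.0]]
ft_force: [-0.5, 0.4, 0.4]
grip_width: 0.0854
gripper_force: 0.0
time_s: 7.18
position: [0.5283, 0.2296, 0.1009]
tool_rot: [[-1.0, -0.003, 0.0], [-0.003, 1.0, 0.0], [-0.0, 0.0, -1.0]]
ft_force: [-0.1, -0.6, 1.0]
grip_width: 0.0856
gripper_force: 0.0
[0.52873486 0.22755908 0.10079611]
```

View pics/p2.png

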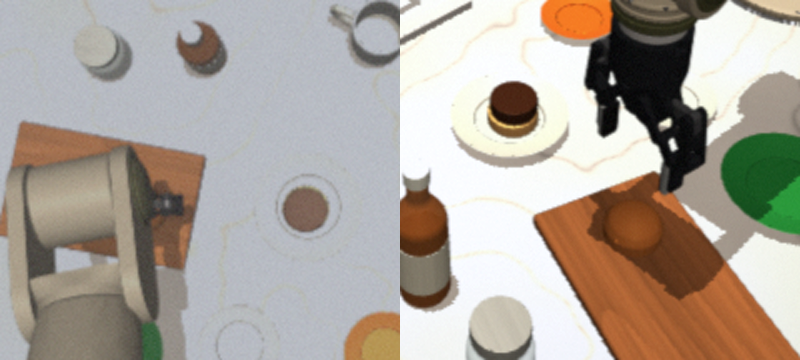

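The patty sits concentric on the bottom bun in both views. Next is the top bun.

```bash
python3 -m jog '[{"linear":[0.03,0.11,0],"roll":0},{"linear":[0,0,0.6],"roll":0},{"linear":[0,0,0.6],"roll":0},{"linear":[0,0,0.5],"roll":0},{"linear":[0,0,0.3],"roll":0},{"linear":[0,0,0.12],"roll":0},{"linear":[0,0,0],"roll":0},{"linear":[0,0,0],"roll":0}]'
python3 -m jog '[{"linear":[0,0,0],"roll":0},{"linear":[0,0,0],"roll":0},{"linear":[0,0,0],"roll":0},{"linear":[0,0,0],"roll":0},{"linear":[0,0,0],"roll":0},{"linear":[0,0,0],"roll":0},{"linear":[0,0,0],"roll":0},{"linear":[0,0,0],"roll":0},{"linear":[0,0,0],"roll":0},{"linear":[0,0,0],"roll":0}]' -1 25
python3 -m jog '[{"linear":[0,0,-0.2],"roll":0},{"linear":[0,0,-0.5],"roll":0},{"linear":[0,0,-0.6],"roll":0},{"linear":[0,0,-0.6],"roll":0},{"linear":[0,0,-0.1],"roll":0},{"linear":[0,0,0],"roll":0},{"linear":[0,0,0],"roll":0}]'
```

```text
time_s: 7.95
position: [0.528, 0.232, 0.0163]
tool_rot: [[-1.0, 0.001, 0.001], [0.001, 1.0, 0.0], [-0.001, 0.0, -1.0]]
ft_force: [-0.4, -0.3, -0.1]
grip_width: 0.085
gripper_force: 0.0
time_s: 8.78
position: [0.5281, 0.2325, 0.0172]
tool_rot: [[-1.0, 0.0, 0.002], [0.0, 1.0, 0.0], [-0.002, 0.0, -1.0]]
ft_force: [-1.9, -0.7, 5.9]
grip_width: 0.062
gripper_force: 25.9
time_s: 9.37
position: [0.5272, 0.2324, 0.0956]
tool_rot: [[-1.0, 0.0, -0.0], [0.0, 1.0, -0.0], [0.0, -0.0, -1.0]]
ft_force: [-0.9, 0.5, 0.7]
grip_width: 0.0616
gripper_force: 27.5
```

```bash
python3 -m jog '[{"linear":[0,-0.4,0],"roll":0},{"linear":[-0.04,-0.9,0],"roll":0},{"linear":[0,-0.9,0],"roll":0},{"linear":[0,-0.9,0],"roll":0},{"linear":[0,-0.9,0],"roll":0},{"linear":[0,-0.8,0],"roll":0},{"linear":[0,-0.5,0],"roll":0},{"linear":[0,-0.2,0],"roll":0},{"linear":[0,0,0],"roll":0},{"linear":[0,0,0],"roll":0},{"linear":[0,0,0],"roll":0}]'
python3 -m jog '[{"linear":[0,0,0.4],"roll":0},{"linear":[0,0,0.4],"roll":0},{"linear":[0,0,0.3],"roll":0},{"linear":[0,0,0.15],"roll":0},{"linear":[0,0,0.08],"roll":0},{"linear":[0,0,0],"roll":0},{"linear":[0,0,0],"roll":0},{"linear":[0,0,0],"roll":0}]'
```

```text
time_s: 10.28
position: [0.5289, 0.0137, 0.0953]
tool_rot: [[-1.0, -0.001, -0.001], [-0.001, 1.0, 0.0], [0.001, 0.0, -1.0]]
ft_force: [-0.2, 0.1, -0.4]
grip_width: 0.0613
gripper_force: 27.5
time_s: 10.95
position: [0.5294, 0.0128, 0.0429]
tool_rot: [[-1.0, -0.0, 0.001], [-0.0, 1.0, -0.0], [-0.001, -0.0, -1.0]]
ft_force: [-0.5, -0.7, 0.0]
grip_width: 0.0619
gripper_force: 27.5
```

```bash
python3 -m jog '[{"linear":[0,0,0],"roll":0},{"linear":[0,0,0],"roll":0},{"linear":[0,0,0],"roll":0},{"linear":[0,0,0],"roll":0},{"linear":[0,0,0],"roll":0},{"linear":[0,0,0],"roll":0},{"linear":[0,0,-0.2],"roll":0},{"linear":[0,0,-0.6],"roll":0},{"linear":[0,0,-0.8],"roll":0},{"linear":[0,0,-0.8],"roll":0},{"linear":[0,0,-0.6],"roll":0},{"linear":[0,0,0],"roll":0}]' 1
python3 -m jog '[{"linear":[0,-0.5,0],"roll":0},{"linear":[-0.2,-0.9,0],"roll":0},{"linear":[-0.2,-0.9,0],"roll":0},{"linear":[-0.2,-0.9,0],"roll":0},{"linear":[-0.2,-0.9,0],"roll":0},{"linear":[-0.16,-0.9,0],"roll":0},{"linear":[0,-0.9,0],"roll":0},{"linear":[0,-0.78,0],"roll":0},{"linear":[0,0,0],"roll":-0.61},{"linear":[0,0,0],"roll":-0.61},{"linear":[0,0,0],"roll":0},{"linear":[0,0,0],"roll":0}]'
python3 - <<'E'
from h import *
import cv2
a=optics.get_image('top');s=optics.get_image('scene')
np.save('pics/s3.npy',s)
a=a[195:315,250:383,::-1];s=s[140:340,160:400,::-1]
cv2.imwrite('pics/p3.png',cv2.convertScaleAbs(np.hstack([cv2.resize(a,(300,270),interpolation=2),cv2.resize(s,(480,400),interpolation=2)[:270]] if 0 else [cv2.resize(a,(320,400),interpolation=2),cv2.resize(s,(480,400),interpolation=2)]),alpha=1.4))
print(env.observe()['position'])
E
```

```text
time_s: 11.95
position: [0.531, 0.0121, 0.168]
tool_rot: [[-1.0, 0.0, 0.009], [-0.0, 1.0, -0.002], [-0.009, -0.002, -1.0]]
ft_force: [0.5, 0.3, 0.1]
grip_width: 0.0856
gripper_force: 0.0
time_s: 12.95
position: [0.5673, -0.2546, 0.1624]
tool_rot: [[-0.995, -0.105, -0.0], [-0.105, 0.995, 0.0], [0.0, 0.0, -1.0]]
ft_force: [-0.3, -0.4, 0.3]
grip_width: 0.0852
gripper_force: 0.0
[ 0.56749341 -0.25435308  0.16258501]
```

View pics/p3.png

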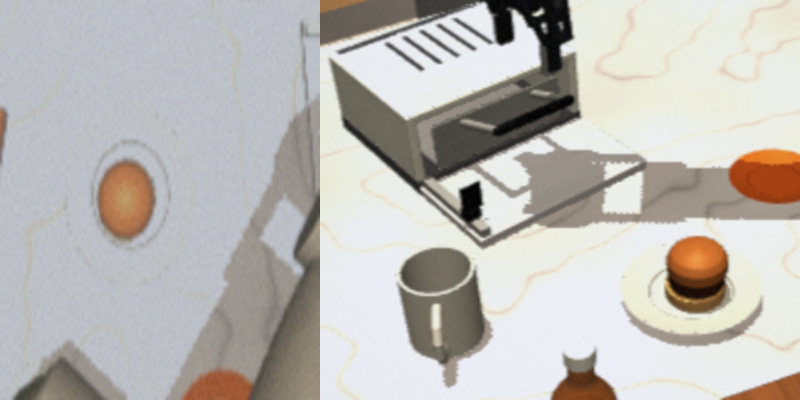

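The burger is stacked and centred. Now I'll grip the handle.

```bash
python3 -m jog '[{"linear":[0,0,0.4],"roll":0},{"linear":[0,0,0.5],"roll":0},{"linear":[0,0,0.5],"roll":0},{"linear":[0,0,0.4],"roll":0},{"linear":[0,0,0.2],"roll":0},{"linear":[0,0,0],"roll":0},{"linear":[0,0,0],"roll":0}]'
python3 -m jog '[{"linear":[0,0,0],"roll":0},{"linear":[0,0,0],"roll":0},{"linear":[0,0,0],"roll":0},{"linear":[0,0,0],"roll":0},{"linear":[0,0,0],"roll":0},{"linear":[0,0,0],"roll":0},{"linear":[0,0,0],"roll":0},{"linear":[0,0,0],"roll":0},{"linear":[0,0,0],"roll":0},{"linear":[0,0,0],"roll":0},{"linear":[0,0,0],"roll":0}]' -1 60
```

```text
time_s: 13.63
position: [0.5678, -0.2547, 0.083]
tool_rot: [[-0.994, -0.106, 0.0], [-0.106, 0.994, -0.0], [-0.0, -0.0, -1.0]]
ft_force: [0.5, 0.7, -0.6]
grip_width: 0.0854
gripper_force: 0.0
time_s: 14.55
position: [0.5675, -0.2544, 0.0828]
tool_rot: [[-0.994, -0.106, 0.0], [-0.106, 0.994, 0.0], [-0.0, 0.0, -1.0]]
ft_force: [-1.7, 3.8, 5.9]
grip_width: 0.01
gripper_force: 58.6
```

```bash
python3 -m jog '[{"linear":[0,0.15,0],"roll":0},{"linear":[0,0.3,0],"roll":0},{"linear":[0,0.4,0],"roll":0},{"linear":[0,0.4,0],"roll":0},{"linear":[0,0.4,0],"roll":0},{"linear":[0,0.4,0],"roll":0},{"linear":[0,0.3,0],"roll":0},{"linear":[0,0.1,0],"roll":0},{"linear":[0,0,0],"roll":0},{"linear":[0,0,0],"roll":0},{"linear":[0,0,0],"roll":0},{"linear":[0,0,0],"roll":0}]'
python3 - <<'E'
from h import *
import cv2
a=optics.get_image('top')[185:275,365:465,::-1];s=optics.get_image('scene')[200:280,180:280,::-1]
cv2.imwrite('pics/p4.png',cv2.convertScaleAbs(np.hstack([cv2.resize(a,(400,360),interpolation=2),cv2.resize(s,(400,320),interpolation=2,)[:,:] if 0 else cv2.copyMakeBorder(cv2.resize(s,(400,320),interpolation=2),0,40,0,0,0)]),alpha=1.4))
print(env.observe()['position'])
E
```

```text
time_s: 15.55
position: [0.5566, -0.1591, 0.0828]
tool_rot: [[-0.994, -0.106, -0.001], [-0.106, 0.994, -0.004], [0.001, -0.004, -1.0]]
ft_force: [-5.2, -9.5, 4.4]
grip_width: 0.0099
gripper_force: 59.0
[ 0.5565674  -0.15913387  0.08282282]
```

View pics/p4.png

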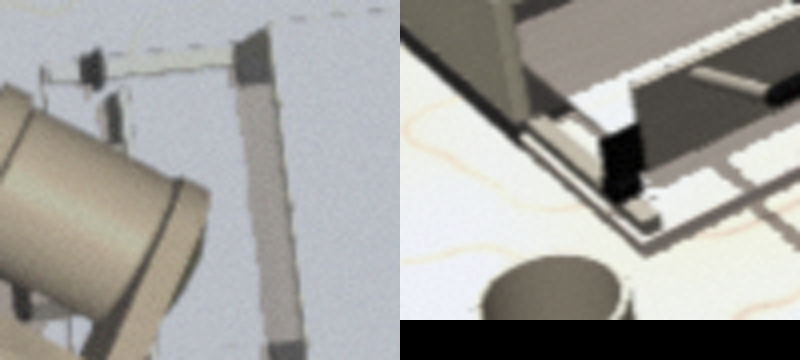

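The tray is out about 96 mm. In the top half the fin spans about x 80–103, y 48–90, and the panel's upper outer edge is at (121,95). In the scene half the fin's top edge runs from (600,135) to (643,125), and the panel's top corner is at (632,83).

```bash
python3 - <<'E'
from h import *
import cv2
n=np.array([-.1063,.9943]); t=np.array([.9943,.1063])
A=lambda u,v,z:pt('top',*cr(u,v,365,185,4),z)
S=lambda u,v,z:pt('scene',*cr(u-400,v,180,200,4),z)
f=lambda p:np.round([p@n*1e3,p@t*1e3],1)
print('box front',f(pt('top',*cr(338,80,365,175,5),.108)),f(pt('top',*cr(388,540,365,175,5),.108)))
print('panel top',f(A(121,95,.082)),f(S(632,83,.082)))
print('fin top back edge/top',f(A(103,50,.064)),f(A(103,90,.064)))
print('fin top scene',f(S(600,135,.064)),f(S(643,125,.064)))
p=env.observe()['position'][:2];print('tcp',f(p),'panel by tcp',f(p-.08*n), 'start tcp',f(np.array([.5675,-.2544])))
# profile of darkness along warmer -x through fin from both images, at z=.064 (mid of fin)
s=optics.get_image('scene').astype(float).mean(2);a=optics.get_image('top').astype(float).mean(2)
for nm,im in(('scene',s),('top',a)):
  for tt in(.638,.644,.650):
    print(nm,tt,[(int(1e3*k),int(cv2.getRectSubPix(im.astype(np.float32),(1,1),tuple(map(float,proj(nm,np.append(n*k+t*tt,.062))))) [0,0])) for k in np.arange(-.31,-.255,.004)])
E
```

```text
box front [-393.6  656.4] [-393.8  419.5]
panel top [-297.7  622.3] [-304.4  624.9]
fin top back edge/top [-292.1  655.1] [-289.3  628.5]
fin top scene [-296.4  653. ] [-288.9  629.8]
tcp [-217.4  536.5] panel by tcp [-297.4  536.5] start tcp [-313.3  537.2]
scene 0.638 [(-310, 172), (-306, 172), (-302, 168), (-298, 134), (-294, 36), (-290, 5), (-286, 3), (-282, 6), (-277, 19), (-273, 40), (-269, 50), (-265, 49), (-261, 50), (-257, 52)]
scene 0.644 [(-310, 169), (-306, 170), (-302, 166), (-298, 137), (-294, 41), (-290, 7), (-286, 2), (-282, 3), (-277, 3), (-273, 3), (-269, 11), (-265, 27), (-261, 43), (-257, 50)]
scene 0.65 [(-310, 95), (-306, 99), (-302, 100), (-298, 77), (-294, 27), (-290, 8), (-286, 4), (-282, 3), (-277, 3), (-273, 5), (-269, 4), (-265, 3), (-261, 3), (-257, 21)]
top 0.638 [(-310, 111), (-306, 118), (-302, 126), (-298, 123), (-294, 108), (-290, 62), (-286, 41), (-282, 43), (-277, 51), (-273, 103), (-269, 122), (-265, 121), (-261, 120), (-257, 115)]
top 0.644 [(-310, 134), (-306, 133), (-302, 132), (-298, 133), (-294, 113), (-290, 63), (-286, 39), (-282, 37), (-277, 53), (-273, 117), (-269, 133), (-265, 135), (-261, 134), (-257, 131)]
top 0.65 [(-310, 130), (-306, 128), (-302, 123), (-298, 126), (-294, 118), (-290, 68), (-286, 42), (-282, 52), (-277, 61), (-273, 110), (-269, 129), (-265, 137), (-261, 136), (-257, 133)]
```

```bash
python3 -m jog '[{"linear":[0,0.08,0],"roll":0},{"linear":[0,0.07,0],"roll":0},{"linear":[0,0,0],"roll":0},{"linear":[0,0,0],"roll":0},{"linear":[0,0,0],"roll":0},{"linear":[0,0,0],"roll":0},{"linear":[0,0,0],"roll":0},{"linear":[0,0,0],"roll":0},{"linear":[0,0,0],"roll":0}]'
python3 - <<'E'
from h import *
import cv2
n=np.array([-.1063,.9943]); t=np.array([.9943,.1063])
p=env.observe()['position'][:2];print(p@n-.08)
k=p@n-.08
out=[]
for nm,(x,y) in(('top',(375,190)),('scene',(210,205))):
    im=np.ascontiguousarray(optics.get_image(nm)[y:y+50,x:x+50,::-1]);im=cv2.resize(im,(400,400),interpolation=2)
    im=cv2.convertScaleAbs(im,alpha=1.5)
    for z,c in((.022,(0,0,255)),(.064,(0,255,0)),(.082,(255,0,0))):
        q=[tuple(int(round((w-o+.5)*8-.5)) for w,o in zip(proj(nm,np.append(n*k+t*tt,z)),(x,y))) for tt in(.56,.66)]
        cv2.line(im,*q,c,1)
    out.append(im)
cv2.imwrite('pics/p5.png',np.hstack(out))
E
```

```text
time_s: 16.5
position: [0.5559, -0.1532, 0.0828]
tool_rot: [[-0.994, -0.106, -0.001], [-0.106, 0.994, -0.004], [0.001, -0.004, -1.0]]
ft_force: [-6.1, -9.1, 4.1]
grip_width: 0.0101
gripper_force: 58.9
-0.29145310845153655
```

View pics/p5.png

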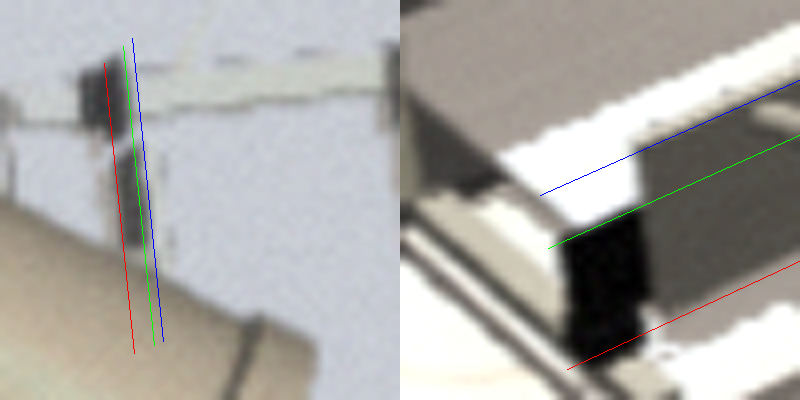

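The predicted panel plane (green line, z = 64 mm) passes through the fin's top in both views: top (125,75), scene (600,225). The panel is level to within about 2 mm, so I'll let it settle and hand in.

```bash
python3 -m jog '[{"linear":[0,0.02,0],"roll":0},{"linear":[0,0,0],"roll":0},{"linear":[0,0,0],"roll":0},{"linear":[0,0,0],"roll":0},{"linear":[0,0,0],"roll":0},{"linear":[0,0,0],"roll":0},{"linear":[0,0,0],"roll":0},{"linear":[0,0,0],"roll":0},{"linear":[0,0,0],"roll":0},{"linear":[0,0,0],"roll":0},{"linear":[0,0,0],"roll":0},{"linear":[0,0,0],"roll":0}]'
python3 -c "
from rig import env
print(env.close_job())"
```

```text
time_s: 17.6
position: [0.5558, -0.1525, 0.0828]
tool_rot: [[-0.994, -0.106, -0.001], [-0.106, 0.994, -0.004], [0.001, -0.004, -1.0]]
ft_force: [-5.8, -9.5, 4.4]
grip_width: 0.0101
gripper_force: 59.0
the job is handed in; nothing more can be done
None
```

The burger is stacked and centred on the plate, and the arm is holding the tray out with its front panel level with the pointer to within about 2 mm by the camera views; I handed the job in at 17.6 s, and no verdict was returned.

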